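# Angle the ring bar past the guard post into its dock

### The job

Put the ring display bar away: without picking it up, push it along the desk with the fingertips, one end and then the other, so that it angles in behind the guard post and ends fully home in its three-sided dock, flat on the desk with its long side against the back rail. Leave the two stone jars and the loupe where they are, and take the hand off the bar when it is home.

Things in the scene. Friction and masses are not known exactly. Their poses are not given: they have to be found in the camera images.
- ring_bar: Loose ring display bar, dark wood with a grey slotted cushion on top, a straight block 200 mm long (its y axis), 30 mm wide (its x axis) and 34 mm high, about 0.25 kg (0.17 to 0.35), even mass, slides on the desk. Origin: centre of its underside. It starts on the robot's side of the dock, roughly parallel to it and off towards the dock's -y end; either long side may end at the back rail.
- bar_left (a point): Centre of the bar's end face at its +y end, 17 mm above its underside.
- bar_right (a point): Centre of the bar's end face at its -y end, 17 mm above its underside.
- dock: Dock fixed to the desk: three dark wood rails 20 mm high and 12 mm thick with no floor, open on the side facing the robot. Origin: middle of the open front, on the desk. x axis points into the dock (the back rail's inner face is at x = +46 mm, so a home bar's centre line is at x = +31 mm), y runs along the opening; the side rails' inner faces are at y = +118 and -118 mm, and the rails run from x = 0 to 58 mm.
- guard_post: Upright brass post, 16 mm across and 50 mm high, fixed to the desk about 40 mm in front of the dock's opening and 60 to 78 mm to the +y side of its middle; with it there the bar cannot be pushed in straight. Origin: centre of its foot on the desk.
- jar_a: Loose glass jar with black screw cap, 39 mm across, 43 mm high, behind the dock. Origin: centre of its underside. Bystander.
- jar_b: Loose glass jar with black screw cap, 39 mm across, 43 mm high, beyond the +y end of the dock. Origin: centre of its underside. Bystander.
- loupe: Loose folding loupe lying flat, 27 x 44 x 14 mm, beyond the -y end of the dock. Origin: centre of its underside. Bystander.

How it is judged:
By the outcome, as a careful person would: the job done as asked, in the order asked, and still so for the second after the job is handed in, with the robot touching nothing.
It also fails if it takes over 61 s, if anything falls off the work surface, if the arm or the gripper's body presses on something with over 40 N, if the wrist force passes 120 N, or if a joint passes its speed limit or range.

### The arm

A 6-joint arm with a two-finger parallel gripper is mounted at the origin on a cart in front of the work surface, level with it; the furniture and walls round the work are solid. World frame = base frame: x ahead of the robot, y to its left, z up, the work surface at z = 0. Lengths are in m, angles in degrees, forces in N, time in s.
With the tool pointing down it reaches from about 0.35 to 0.875 m from the base axis. Payload 4.2 kg.
Tool frame: the origin (TCP) lies at the very end of the fingers, on their centre line; the grasp point (between the pads) lies 19 mm behind it; z points along the fingers, y is the line along which they close (so a half turn about z gives the same grasp; the last joint's range is limited). The gripper opens to 87 mm and grips with 3 to 60 N. Pads are 19 mm wide; open, the fingers measure 117 mm over their backs; the gripper's body (75 mm by 190 mm) begins 51 mm behind the grasp point.
Start: joints at [-53.537, 22.042, 0.453, 0, -68.411, -14.817], TCP at [0.231, -0.581, 0.223] pointing down, gripper open.
Joint ranges: [-179.83, 179.83], [-69.29, 118.12], [-61.27, 80.66], [-181.25, 117.63], [-171.15, -9.14], [-177.46, 177.46]. Speed limits (degrees/s): [159.86, 159.86, 180, 180, 180, 180].

### API

Orientations are given as a 3x3 rotation matrix whose columns are the frame's x, y, z axes.
In Python, from station import * gives the robot as it stands.
- The arm moves only by the shell command python3 -m pendant 'ROWS'. ROWS is JSON, a list of rows, each an object of numbers: "x", "y", "z": the shift along the world's x, y, z normalised to -1 to 1, where 1 is 250 mm; "rx", "ry", "rz": the turn, a rotation vector about the world's x, y, z normalised to -1 to 1, where 1 is 180 degrees; "claw": the opening, from 0 (shut) to 1 (fully open). A call has exactly 8 rows; each row is the pose to reach, as a shift and turn from the pose commanded when the call began, turning the shorter way round; what a row does not reach only later rows make up. A row lasts 1/8 s, in which the tool goes at most 62.5 mm and 10.7 degrees, less where a joint would pass 70% of its speed; a pose out of reach is approached as far as the arm can. A call with a number of a shift or a turn outside -1 to 1 is refused whole. A call with a gripper value outside its range is refused whole. The fingers move at their own pace and stop on an object; the grip force is fixed at half the most. Time passes only in rows, so rows that repeat a pose let the fingers close, or fill a call up. It gives the time, the measured TCP pose, the force, the opening and the grip force at its end, in the units of the state.
- sense(): the state, without advancing time (a new reading comes with each control period).
- capture(name): name is "scene" or "top"; returns a dict with "color" (384x512x3 uint8, red, green, blue), "mtx" (3x3 intrinsics, pixels), "world_to_cam" (4x4, takes a point from world to camera coordinates). Camera axes: x right, y up, looking along -z (the intrinsics and any distortion apply to the point x, -y, -z); pixel columns grow to the right and rows downward; lengths in m; the calibration is good to about 2 mm. A picture is of the moment at which its call begins. There is no depth.
- finish_job(): hands the job in; it is judged then, once.
Trained networks look in a picture, given as the dict that the camera call returned (one of the last four; its "shot" number tells which), for a name from the list of things; names that differ only in an ending like _2 or _b are one class to them, and where a whole thing is asked for, a point or a joint stands for the part that bears it (a point fixed in the world has none). Each returns a list of dicts, best first, with "conf" (0 to 1); they miss things now and then, are a little off and sometimes report something else, mostly with a low value. They report only what shows in the picture. A call takes as long as a camera call.
- search_frame(picture, label): "centre" ([column, row] in pixels, amid what is visible of it).
- regions_of(picture, label): "region" (384x512 bool, what is visible of it) and "centre" ([column, row] in pixels, amid what is visible of it).
The state is a dict: "time_s": time; "joints": joint angles; "joint_velocities": joint speeds; "effort": joint torques, N m; "tcp_pos": TCP position; "ee_rot": TCP orientation; "wrist_force": force on the tool from outside, world axes, zero at the start; "moment": the same for the moment, N m; "gripper_width": opening from 0.0 (shut) to 1.0 (fully open); "gripper_force": force on a finger pad.
Only numpy, scipy, OpenCV 4.12 (cv2) and the standard library are available. Lean on these libraries where they do the work, as an engineer would, in place of code of your own. Each camera call takes 0.05 s, during which the arm holds its last target. There are 200 camera calls.

## Working session

There is one attempt and no reset: what is moved stays moved. The work goes in short steps, Python scripts to look and compute and a shell command to move; the robot and the scene stay as the last step left them, time stands still between calls to the robot, and variables do not carry over. Pictures are saved under pics/ and viewed, at most 10 in all, crops included, and the job is handed in when it is done.

```bash
mkdir -p pics
cat > h.py <<'E'
from station import *
import numpy as np, cv2
def ray(pic,uv,z):
    K=np.array(pic["mtx"]);T=np.array(pic["world_to_cam"])
    d=np.linalg.inv(K)@[uv[0],uv[1],1]; d=np.array([d[0],-d[1],-d[2]])
    R=T[:3,:3];c=-R.T@T[:3,3];w=R.T@d
    return c+w*(z-c[2])/w[2]
def proj(pic,p):
    K=np.array(pic["mtx"]);T=np.array(pic["world_to_cam"])
    q=T[:3,:3]@p+T[:3,3];q=K@[q[0],-q[1],-q[2]];return q[:2]/q[2]
def rect(pic,label,z):
    r=regions_of(pic,label)
    if not r: return None
    m=r[0]["region"].astype(np.uint8)
    c,_=cv2.findContours(m,cv2.RETR_EXTERNAL,cv2.CHAIN_APPROX_NONE)
    c=max(c,key=cv2.contourArea)[:,0,:]
    P=np.array([ray(pic,p,z)[:2] for p in c])
    (a,s,t)=cv2.minAreaRect((P*1000).astype(np.float32))
    return r[0]["conf"],np.round(a,1),np.round(s,1),round(t,1),np.round(cv2.boxPoints((a,s,t))).tolist()
E
python3 - <<'E'
from h import *
for n in("scene","top"):
    p=capture(n);cv2.imwrite(f"pics/{n}0.png",p["color"][:,:,::-1])
    T=np.array(p["world_to_cam"]);print(n,-T[:3,:3].T@T[:3,3])
    for l,z in(("ring_bar",.034),("dock",.02),("guard_post",.05),("jar_a",.043),("jar_b",.043),("loupe",.014)):
        print(l,rect(p,l,z),[ (np.round(s["centre"]),round(s["conf"],2),np.round(ray(p,s["centre"],z)[:2],3)) for s in search_frame(p,l)[:2]])
print(sense()["ee_rot"])
E
```

```text
scene [-0.10213009 -0.36700448  0.558291  ]
ring_bar (0.61, array([475.7, -48.4]), array([218.4,  59.9]), 78.3, [[424.0, -149.0], [483.0, -161.0], [527.0, 53.0], [468.0, 65.0]]) [(array([235., 243.]), 0.56, array([ 0.475, -0.06 ]))]
dock (0.96, array([641.8,  20.1]), array([269.4,  82.5]), 88.2, [[596.0, -113.0], [679.0, -116.0], [687.0, 153.0], [605.0, 156.0]]) [(array([244., 193.]), 0.97, array([0.659, 0.009]))]
guard_post None [(array([194., 202.]), 0.53, array([0.545, 0.069]))]
jar_a (0.79, array([705.9, -43. ]), array([94. , 34.7]), 22.8, [[656.0, -45.0], [669.0, -77.0], [756.0, -41.0], [742.0, -9.0]]) [(array([166., 182.]), 0.74, array([0.601, 0.175])), (array([274., 179.]), 0.64, array([ 0.707, -0.045]))]
jar_b (0.79, array([705.9, -43. ]), array([94. , 34.7]), 22.8, [[656.0, -45.0], [669.0, -77.0], [756.0, -41.0], [742.0, -9.0]]) [(array([166., 182.]), 0.74, array([0.601, 0.175])), (array([274., 179.]), 0.64, array([ 0.707, -0.045]))]
loupe (0.65, array([ 630.7, -184.3]), array([38.7, 44.1]), 22.6, [[604.0, -171.0], [621.0, -212.0], [657.0, -197.0], [640.0, -156.0]]) [(array(
[... 703 characters left out ...]
 [752.0, -13.0]]) [(array([165., 182.]), 0.73, array([0.621, 0.195])), (array([264., 136.]), 0.5, array([ 0.731, -0.032]))]
jar_b (0.79, array([729.4, -30.2]), array([45.6, 35. ]), 0.2, [[707.0, -13.0], [707.0, -48.0], [752.0, -48.0], [752.0, -13.0]]) [(array([165., 182.]), 0.73, array([0.621, 0.195])), (array([264., 136.]), 0.5, array([ 0.731, -0.032]))]
loupe (0.62, array([ 638.5, -179.9]), array([26.5, 43.1]), 0.5, [[625.0, -158.0], [625.0, -202.0], [652.0, -201.0], [652.0, -158.0]]) [(array([325., 178.]), 0.43, array([ 0.638, -0.177]))]
[[-9.29505998e-01 -3.68806996e-01  3.76190751e-06]
 [-3.68806996e-01  9.29505998e-01 -1.35527215e-06]
 [-2.99688174e-06 -2.64715140e-06 -1.00000000e+00]]
```

```bash
ls pics
```

```text
scene0.png
top0.png
```

View pics/top0.png

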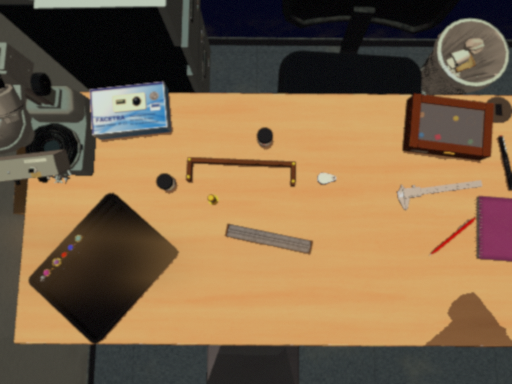

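View pics/scene0.png

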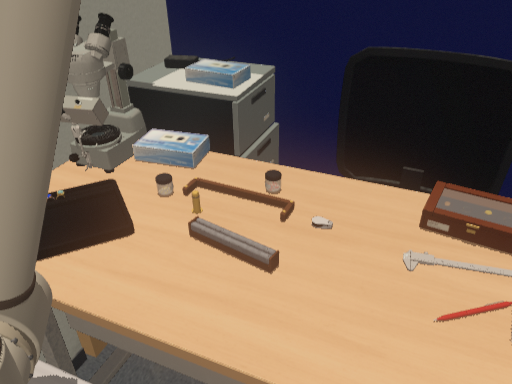

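The top view shows the bar around (268,239), the dock opening towards the robot (187–296, 158–185), and the post at (212,199). The jars are at (265,136) and (166,182), the loupe at (325,179). The measured sizes match the given ones, with the dock turned −2.4° and the bar −11.3°.

Plan: push the long face with two open fingertips and turn the bar to about −27°. Then push its −y end along the bar's axis behind the post, and finally swing the −y end in.

```bash
python3 -m pendant '[{"x":0.05,"y":0.125,"rz":-0.02,"claw":1},{"x":0.1,"y":0.25,"rz":-0.05,"claw":1},{"x":0.15,"y":0.375,"rz":-0.075,"claw":1},{"x":0.2,"y":0.5,"rz":-0.1,"claw":1},{"x":0.25,"y":0.625,"rz":-0.125,"claw":1},{"x":0.3,"y":0.75,"rz":-0.15,"claw":1},{"x":0.35,"y":0.875,"rz":-0.17,"claw":1},{"x":0.4,"y":1,"rz":-0.1833,"claw":1}]'
python3 -m pendant '[{"x":0.05,"y":0.125,"z":-0.05,"claw":1},{"x":0.1,"y":0.25,"z":-0.1,"claw":1},{"x":0.15,"y":0.375,"z":-0.2,"claw":1},{"x":0.2,"y":0.5,"z":-0.3,"claw":1},{"x":0.25,"y":0.625,"z":-0.35,"claw":1},{"x":0.3,"y":0.75,"z":-0.4,"claw":1},{"x":0.35,"y":0.875,"z":-0.45,"claw":1},{"x":0.4,"y":1,"z":-0.5,"claw":1}]'
python3 -m pendant '[{"x":0.03,"y":0.1,"z":-0.1,"claw":1},{"x":0.06,"y":0.2,"z":-0.2,"claw":1},{"x":0.06,"y":0.2,"z":-0.3,"claw":1},{"x":0.06,"y":0.2,"z":-0.35,"claw":1},{"x":0.06,"y":0.2,"z":-0.35,"claw":1},{"x":0.06,"y":0.2,"z":-0.35,"claw":1},{"x":0.06,"y":0.2,"z":-0.35,"claw":1},{"x":0.06,"y":0.2,"z":-0.35,"claw":1}]'
python3 - <<'E'
from h import *
s=sense();print(s["time_s"],s["tcp_pos"],s["ee_rot"],s["wrist_force"])
E
```

```text
1.3 [ 0.23053831 -0.58090353  0.22254354] [[-9.29505998e-01 -3.68806996e-01  3.76190751e-06]
 [-3.68806996e-01  9.29505998e-01 -1.35527215e-06]
 [-2.99688174e-06 -2.64715140e-06 -1.00000000e+00]] [-1.21357079 -0.76097594  0.47149653]$[0]: bad value
$[0]: bad value
$[0]: bad value
```

```bash
python3 -m pendant '[{"x":0.05,"y":0.125,"z":0,"rx":0,"ry":0,"rz":-0.02,"claw":1},{"x":0.1,"y":0.25,"z":0,"rx":0,"ry":0,"rz":-0.05,"claw":1},{"x":0.15,"y":0.375,"z":0,"rx":0,"ry":0,"rz":-0.075,"claw":1},{"x":0.2,"y":0.5,"z":0,"rx":0,"ry":0,"rz":-0.1,"claw":1},{"x":0.25,"y":0.625,"z":0,"rx":0,"ry":0,"rz":-0.125,"claw":1},{"x":0.3,"y":0.75,"z":0,"rx":0,"ry":0,"rz":-0.15,"claw":1},{"x":0.35,"y":0.875,"z":0,"rx":0,"ry":0,"rz":-0.17,"claw":1},{"x":0.4,"y":1,"z":0,"rx":0,"ry":0,"rz":-0.1833,"claw":1}]'
```

```text
time_s: 2.3
tcp_pos: [0.3309, -0.3299, 0.2228]
ee_rot: [[-0.98, 0.198, 0.001], [0.198, 0.98, -0.0], [-0.001, -0.0, -1.0]]
wrist_force: [0.2, -0.1, 0.6]
gripper_width: 1.002
gripper_force: 0.0
```

```bash
python3 -m pendant '[{"x":0.05,"y":0.2,"z":0,"rx":0,"ry":0,"rz":0,"claw":1},{"x":0.1,"y":0.4,"z":-0.1,"rx":0,"ry":0,"rz":0,"claw":1},{"x":0.2,"y":0.6,"z":-0.2,"rx":0,"ry":0,"rz":0,"claw":1},{"x":0.3,"y":0.8,"z":-0.3,"rx":0,"ry":0,"rz":0,"claw":1},{"x":0.4,"y":1,"z":-0.4,"rx":0,"ry":0,"rz":0,"claw":1},{"x":0.4,"y":1,"z":-0.5,"rx":0,"ry":0,"rz":0,"claw":1},{"x":0.4,"y":1,"z":-0.6,"rx":0,"ry":0,"rz":0,"claw":1},{"x":0.4,"y":1,"z":-0.7,"rx":0,"ry":0,"rz":0,"claw":1}]'
python3 -m pendant '[{"x":0.03,"y":0.1,"z":0,"rx":0,"ry":0,"rz":0,"claw":1},{"x":0.06,"y":0.17,"z":0,"rx":0,"ry":0,"rz":0,"claw":1},{"x":0.06,"y":0.17,"z":-0.05,"rx":0,"ry":0,"rz":0,"claw":1},{"x":0.06,"y":0.17,"z":-0.1,"rx":0,"ry":0,"rz":0,"claw":1},{"x":0.06,"y":0.17,"z":-0.14,"rx":0,"ry":0,"rz":0,"claw":1},{"x":0.06,"y":0.17,"z":-0.15,"rx":0,"ry":0,"rz":0,"claw":1},{"x":0.06,"y":0.17,"z":-0.15,"rx":0,"ry":0,"rz":0,"claw":1},{"x":0.06,"y":0.17,"z":-0.15,"rx":0,"ry":0,"rz":0,"claw":1}]'
python3 - <<'E'
import numpy as np
O=np.array([.623,.025]);a=np.radians(-2.4)
X=np.array([np.cos(a),np.sin(a)]);Y=np.array([-np.sin(a),np.cos(a)])
def w(n,u,t):
    t=np.radians(t);N=np.array([np.cos(t),np.sin(t)]);U=np.array([-np.sin(t),np.cos(t)])
    p=n*N+u*U; return p
t=np.radians(-25)
def W(d):return O+d[0]/1e3*X+d[1]/1e3*Y
for n,u in((-17,-118),(-17-24.5,-118),(-17,11)):print(n,u,W(w(n,u,-25)))
E
```

```text
time_s: 3.3
tcp_pos: [0.431, -0.0805, 0.047]
ee_rot: [[-0.981, 0.196, 0.001], [0.196, 0.981, 0.0], [-0.001, 0.0, -1.0]]
wrist_force: [0.6, -0.3, -0.5]
gripper_width: 1.003
gripper_force: 0.0
time_s: 4.3
tcp_pos: [0.4458, -0.0385, 0.0103]
ee_rot: [[-0.98, 0.197, 0.001], [0.197, 0.98, 0.0], [-0.001, 0.0, -1.0]]
wrist_force: [-0.8, -0.2, -0.3]
gripper_width: 0.998
gripper_force: 0.0
-17 -118 [ 0.55360356 -0.07193882]
-41.5 -118 [ 0.53185209 -0.06066392]
-17 11 [0.61296934 0.04258937]
```

```bash
python3 -m pendant '[{"x":0.04,"y":-0.01,"z":0,"rx":0,"ry":0,"rz":0,"claw":1},{"x":0.08,"y":-0.02,"z":0,"rx":0,"ry":0,"rz":0,"claw":1},{"x":0.1,"y":-0.025,"z":0,"rx":0,"ry":0,"rz":0,"claw":1},{"x":0.12,"y":-0.03,"z":0,"rx":0,"ry":0,"rz":-0.006,"claw":1},{"x":0.14,"y":-0.035,"z":0,"rx":0,"ry":0,"rz":-0.012,"claw":1},{"x":0.16,"y":-0.04,"z":0,"rx":0,"ry":0,"rz":-0.02,"claw":1},{"x":0.18,"y":-0.045,"z":0,"rx":0,"ry":0,"rz":-0.028,"claw":1},{"x":0.2,"y":-0.05,"z":0,"rx":0,"ry":0,"rz":-0.036,"claw":1}]'
python3 -m pendant '[{"x":0.02,"y":-0.005,"z":0,"rx":0,"ry":0,"rz":-0.007,"claw":1},{"x":0.04,"y":-0.01,"z":0,"rx":0,"ry":0,"rz":-0.014,"claw":1},{"x":0.06,"y":-0.015,"z":0,"rx":0,"ry":0,"rz":-0.021,"claw":1},{"x":0.08,"y":-0.02,"z":0,"rx":0,"ry":0,"rz":-0.028,"claw":1},{"x":0.1,"y":-0.025,"z":0,"rx":0,"ry":0,"rz":-0.035,"claw":1},{"x":0.12,"y":-0.03,"z":0,"rx":0,"ry":0,"rz":-0.042,"claw":1},{"x":0.135,"y":-0.036,"z":0,"rx":0,"ry":0,"rz":-0.048,"claw":1},{"x":0.145,"y":-0.04,"z":0,"rx":0,"ry":0,"rz":-0.053,"claw":1}]'
python3 - <<'E'
from h import *
p=capture("top");cv2.imwrite("pics/t1.png",cv2.resize(p["color"][100:300,100:366,::-1],None,fx=3,fy=3))
print(rect(p,"ring_bar",.034),rect(p,"dock",.02),rect(p,"guard_post",.05))
E
```

```text
time_s: 5.3
tcp_pos: [0.4959, -0.0509, 0.01]
ee_rot: [[-0.951, 0.308, 0.0], [0.308, 0.951, 0.0], [-0.0, 0.0, -1.0]]
wrist_force: [-1.0, 1.3, -0.5]
gripper_width: 1.002
gripper_force: 0.4
time_s: 6.3
tcp_pos: [0.5321, -0.061, 0.0101]
ee_rot: [[-0.888, 0.461, 0.0], [0.461, 0.888, 0.0], [-0.0, 0.0, -1.0]]
wrist_force: [-1.3, 1.3, 0.0]
gripper_width: 0.996
gripper_force: 0.5
None (0.77, array([656.4,  23.7]), array([ 57.7, 258.9]), 0.5, [[627.0, 153.0], [629.0, -106.0], [686.0, -106.0], [684.0, 153.0]]) None
```

View pics/t1.png

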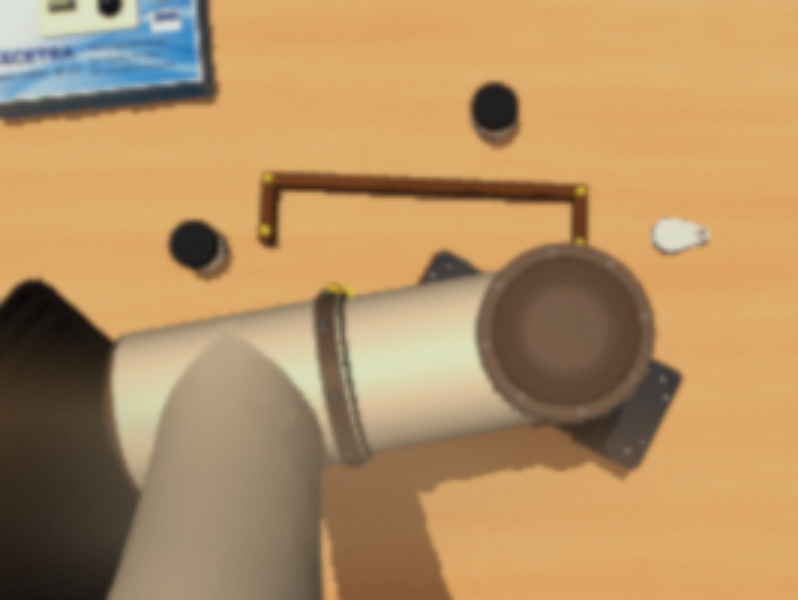

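The arm hides the bar, with only its dark gripper body showing around (560,340). The dock, jars and loupe are unmoved. Next I'll go round to the −y end.

```bash
python3 -m pendant '[{"x":-0.05,"y":0.028,"z":0,"rx":0,"ry":0,"rz":0,"claw":1},{"x":-0.1,"y":0.056,"z":0.1,"rx":0,"ry":0,"rz":0,"claw":1},{"x":-0.1,"y":0.056,"z":0.25,"rx":0,"ry":0,"rz":0,"claw":0.5},{"x":-0.12,"y":-0.1,"z":0.25,"rx":0,"ry":0,"rz":0,"claw":0},{"x":-0.14,"y":-0.3,"z":0.25,"rx":0,"ry":0,"rz":0,"claw":0},{"x":-0.16,"y":-0.5,"z":0.25,"rx":0,"ry":0,"rz":0,"claw":0},{"x":-0.2,"y":-0.7,"z":0.25,"rx":0,"ry":0,"rz":0,"claw":0},{"x":-0.25,"y":-0.8,"z":0.25,"rx":0,"ry":0,"rz":0,"claw":0}]'
python3 - <<'E'
from h import *
print(sense()["joints"])
for n in("top","scene"):
    p=capture(n);cv2.imwrite(f"pics/{n}2.png",p["color"][:,:,::-1])
    print(n,rect(p,"ring_bar",.034))
E
```

```text
time_s: 7.5
tcp_pos: [0.4682, -0.2623, 0.0725]
ee_rot: [[-0.887, 0.461, 0.0], [0.461, 0.887, -0.0], [-0.0, 0.0, -1.0]]
wrist_force: [0.2, 0.8, -0.0]
gripper_width: 0.404
gripper_force: 0.0
[-1.19374335e+01  2.27539703e+01 -2.30905997e+01  9.04258126e-04
 -4.41522359e+01 -1.05531724e+02]
top (0.81, array([582.5, -20.3]), array([91.8, 30.6]), 59.8, [[546.0, -52.0], [573.0, -68.0], [619.0, 12.0], [592.0, 27.0]])
scene (0.79, array([540.7, -74.3]), array([228.2,  54.2]), 62.1, [[463.0, -162.0], [511.0, -188.0], [618.0, 14.0], [570.0, 39.0]])
```

View pics/top2.png

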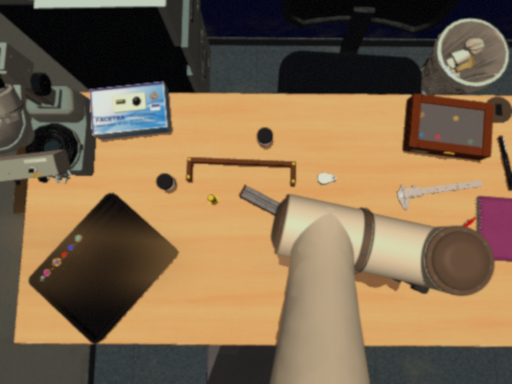

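The top view shows the bar's +y part from (243,193) to about (280,215), angled at about −28°, and the scene view agrees. Its +y end is at (0.6055, 0.0195), so the line clears both the post and the left rail tip by more than 20 mm.

```bash
python3 -m pendant '[{"x":0,"y":0,"z":0,"rx":0,"ry":0,"rz":0.055,"claw":0},{"x":0,"y":0,"z":0,"rx":0,"ry":0,"rz":0.11,"claw":0},{"x":0,"y":0,"z":0,"rx":0,"ry":0,"rz":0.165,"claw":0},{"x":0.02,"y":0.05,"z":0,"rx":0,"ry":0,"rz":0.22,"claw":0},{"x":0.04,"y":0.1,"z":0,"rx":0,"ry":0,"rz":0.275,"claw":0},{"x":0.06,"y":0.15,"z":0,"rx":0,"ry":0,"rz":0.33,"claw":0},{"x":0.08,"y":0.2,"z":-0.05,"rx":0,"ry":0,"rz":0.385,"claw":0},{"x":0.09,"y":0.24,"z":-0.1,"rx":0,"ry":0,"rz":0.44,"claw":0}]'
python3 -m pendant '[{"x":0,"y":0.04,"z":-0.05,"rx":0,"ry":0,"rz":0.054,"claw":0},{"x":0,"y":0.04,"z":-0.1,"rx":0,"ry":0,"rz":0.054,"claw":0},{"x":0,"y":0.04,"z":-0.14,"rx":0,"ry":0,"rz":0.054,"claw":0},{"x":0,"y":0.04,"z":-0.15,"rx":0,"ry":0,"rz":0.054,"claw":0},{"x":0,"y":0.04,"z":-0.15,"rx":0,"ry":0,"rz":0.054,"claw":0},{"x":0,"y":0.04,"z":-0.15,"rx":0,"ry":0,"rz":0.054,"claw":0},{"x":0,"y":0.04,"z":-0.15,"rx":0,"ry":0,"rz":0.054,"claw":0},{"x":0,"y":0.04,"z":-0.15,"rx":0,"ry":0,"rz":0.054,"claw":0}]'
python3 - <<'E'
from h import *
for n in("top","scene"):
    p=capture(n)
    print(n,rect(p,"ring_bar",.034))
cv2.imwrite("pics/s3.png",p["color"][150:350,100:366,::-1].repeat(3,0).repeat(3,1))
print(sense()["tcp_pos"])
E
```

```text
time_s: 8.7
tcp_pos: [0.4926, -0.1988, 0.0476]
ee_rot: [[-0.611, -0.791, 0.001], [-0.791, 0.611, 0.0], [-0.001, -0.001, -1.0]]
wrist_force: [0.6, 0.1, -0.0]
gripper_width: 0.006
gripper_force: 0.0
time_s: 9.7
tcp_pos: [0.4919, -0.191, 0.0103]
ee_rot: [[-0.477, -0.879, 0.001], [-0.879, 0.477, -0.0], [-0.0, -0.0, -1.0]]
wrist_force: [0.7, 0.5, -0.6]
gripper_width: 0.004
gripper_force: 0.0
top (0.73, array([ 635.2, -175.1]), array([21.2, 39.7]), 0.5, [[624.0, -155.0], [625.0, -195.0], [646.0, -195.0], [646.0, -155.0]])
scene (0.86, array([565.2, -25.5]), array([117.5,  51.3]), 63.4, [[516.0, -66.0], [562.0, -89.0], [614.0, 16.0], [569.0, 39.0]])
[ 0.49183505 -0.19090852  0.01012279]
```

View pics/s3.png

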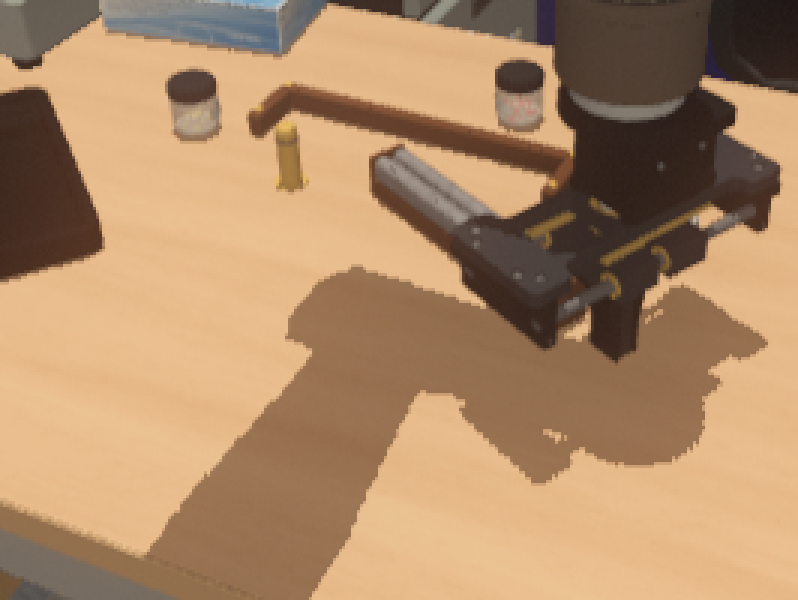

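The scene view shows the bar pointing between the post (290,155) and the dock. The closed fingers stand just off its −y end, at (610,340).

```bash
python3 -m pendant '[{"x":0.025,"y":0.045,"z":0,"rx":0,"ry":0,"rz":0,"claw":0},{"x":0.05,"y":0.09,"z":0,"rx":0,"ry":0,"rz":0,"claw":0},{"x":0.065,"y":0.12,"z":0,"rx":0,"ry":0,"rz":0,"claw":0},{"x":0.08,"y":0.15,"z":0,"rx":0,"ry":0,"rz":0,"claw":0},{"x":0.098,"y":0.18,"z":0,"rx":0,"ry":0,"rz":0,"claw":0},{"x":0.114,"y":0.21,"z":0,"rx":0,"ry":0,"rz":0,"claw":0},{"x":0.13,"y":0.24,"z":0,"rx":0,"ry":0,"rz":0,"claw":0},{"x":0.146,"y":0.27,"z":0,"rx":0,"ry":0,"rz":0,"claw":0}]'
python3 - <<'E'
from h import *
for n in("top","scene"):
    p=capture(n)
    print(n,rect(p,"ring_bar",.034))
cv2.imwrite("pics/s4.png",p["color"][150:350,100:366,::-1].repeat(3,0).repeat(3,1))
E
```

```text
time_s: 10.9
tcp_pos: [0.5285, -0.123, 0.0101]
ee_rot: [[-0.476, -0.879, -0.0], [-0.879, 0.476, -0.0], [0.0, 0.0, -1.0]]
wrist_force: [0.1, -1.4, 0.7]
gripper_width: 0.004
gripper_force: 1.0
top (0.76, array([610.1,  25.4]), array([84.4, 31.4]), 61.5, [[576.0, -4.0], [604.0, -19.0], [644.0, 55.0], [616.0, 70.0]])
scene (0.84, array([599.4,  34.3]), array([81.9, 52.8]), 60.8, [[556.0, 11.0], [602.0, -14.0], [642.0, 57.0], [596.0, 83.0]])
```

View pics/s4.png

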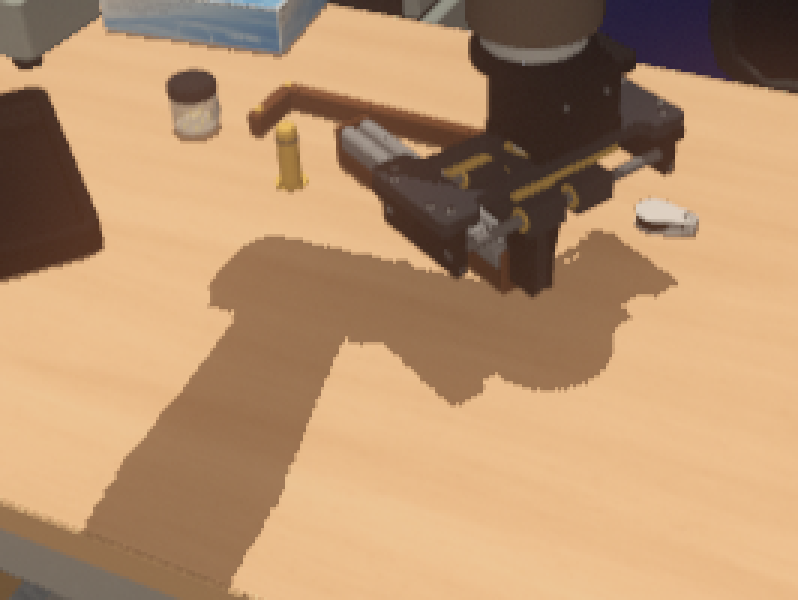

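The bar is sliding true: its angle holds at −28.4° and the +y end is at (0.630, 0.0625), level with the post. Continuing, then backing off.

```bash
python3 -m pendant '[{"x":0.016,"y":0.03,"z":0,"rx":0,"ry":0,"rz":0,"claw":0},{"x":0.032,"y":0.06,"z":0,"rx":0,"ry":0,"rz":0,"claw":0},{"x":0.048,"y":0.09,"z":0,"rx":0,"ry":0,"rz":0,"claw":0},{"x":0.062,"y":0.115,"z":0,"rx":0,"ry":0,"rz":0,"claw":0},{"x":0.076,"y":0.14,"z":0,"rx":0,"ry":0,"rz":0,"claw":0},{"x":0.09,"y":0.165,"z":0,"rx":0,"ry":0,"rz":0,"claw":0},{"x":0.1,"y":0.184,"z":0,"rx":0,"ry":0,"rz":0,"claw":0},{"x":0.103,"y":0.19,"z":0,"rx":0,"ry":0,"rz":0,"claw":0}]'
python3 -m pendant '[{"x":-0.03,"y":-0.055,"z":0,"rx":0,"ry":0,"rz":-0.05,"claw":0},{"x":-0.08,"y":-0.14,"z":0,"rx":0,"ry":0,"rz":-0.1,"claw":0},{"x":-0.12,"y":-0.2,"z":0,"rx":0,"ry":0,"rz":-0.15,"claw":0},{"x":-0.2,"y":-0.25,"z":0,"rx":0,"ry":0,"rz":-0.2,"claw":0},{"x":-0.3,"y":-0.3,"z":0,"rx":0,"ry":0,"rz":-0.25,"claw":0},{"x":-0.4,"y":-0.35,"z":0,"rx":0,"ry":0,"rz":-0.3,"claw":0},{"x":-0.4,"y":-0.4,"z":0,"rx":0,"ry":0,"rz":-0.35,"claw":0},{"x":-0.4,"y":-0.5,"z":0,"rx":0,"ry":0,"rz":-0.4,"claw":0}]'
python3 - <<'E'
from h import *
for n in("scene","top"):
    p=capture(n)
    print(n,rect(p,"ring_bar",.034))
cv2.imwrite("pics/t5.png",p["color"][100:300,100:366,::-1].repeat(3,0).repeat(3,1))
E
```

```text
time_s: 12.1
tcp_pos: [0.5543, -0.0756, 0.0101]
ee_rot: [[-0.476, -0.879, 0.0], [-0.879, 0.476, -0.0], [-0.0, -0.0, -1.0]]
wrist_force: [-1.2, -0.1, 0.2]
gripper_width: 0.004
gripper_force: 0.6
time_s: 13.1
tcp_pos: [0.4545, -0.2011, 0.0106]
ee_rot: [[-0.983, 0.185, 0.002], [0.185, 0.983, -0.0], [-0.002, 0.0, -1.0]]
wrist_force: [0.1, -0.4, -0.2]
gripper_width: 0.006
gripper_force: 0.0
scene (0.83, array([595.6,  24.2]), array([210.3,  54.7]), 61.0, [[521.0, -54.0], [569.0, -81.0], [671.0, 103.0], [623.0, 129.0]])
top (0.97, array([609. ,  22.7]), array([197.9,  34.4]), 62.2, [[548.0, -57.0], [578.0, -73.0], [670.0, 102.0], [640.0, 118.0]])
```

View pics/t5.png

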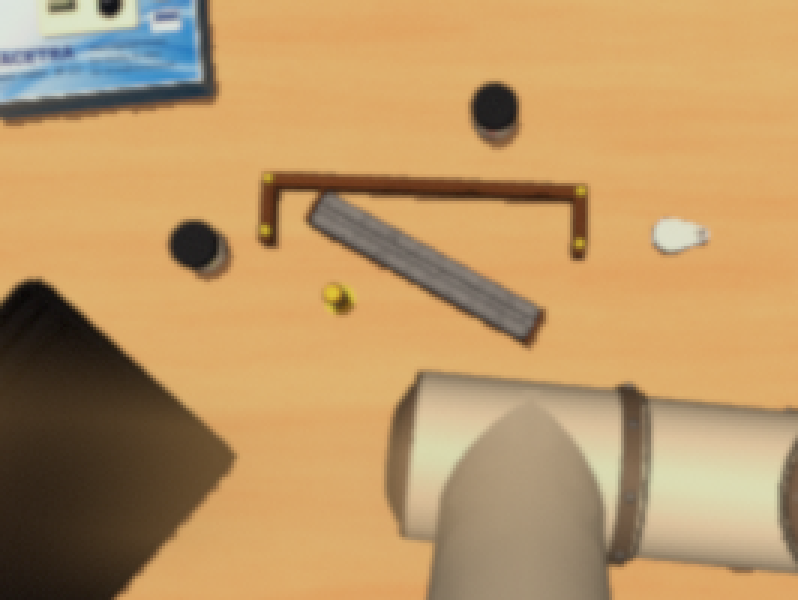

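The bar is angled in behind the post, its +y corner at the back rail (325,195). Its −y end is still a little too far towards −y: swung home it would be about 3 mm past the right rail. I'll push the end another 18 mm towards +y first.

```bash
python3 -m pendant '[{"x":0,"y":0,"z":0,"rx":0,"ry":0,"rz":0.055,"claw":0},{"x":0,"y":0.05,"z":0,"rx":0,"ry":0,"rz":0.11,"claw":0},{"x":0.05,"y":0.1,"z":0,"rx":0,"ry":0,"rz":0.165,"claw":0},{"x":0.1,"y":0.15,"z":0,"rx":0,"ry":0,"rz":0.22,"claw":0},{"x":0.17,"y":0.2,"z":0,"rx":0,"ry":0,"rz":0.275,"claw":0},{"x":0.24,"y":0.26,"z":0,"rx":0,"ry":0,"rz":0.33,"claw":0},{"x":0.3,"y":0.34,"z":0,"rx":0,"ry":0,"rz":0.37,"claw":0},{"x":0.342,"y":0.392,"z":0,"rx":0,"ry":0,"rz":0.4,"claw":0}]'
python3 -m pendant '[{"x":0.03,"y":0.05,"z":0,"rx":0,"ry":0,"rz":0,"claw":0},{"x":0.052,"y":0.1,"z":0,"rx":0,"ry":0,"rz":0,"claw":0},{"x":0.057,"y":0.12,"z":0,"rx":0,"ry":0,"rz":0,"claw":0},{"x":0.062,"y":0.135,"z":0,"rx":0,"ry":0,"rz":0,"claw":0},{"x":0.065,"y":0.15,"z":0,"rx":0,"ry":0,"rz":0,"claw":0},{"x":0.068,"y":0.165,"z":0,"rx":0,"ry":0,"rz":0,"claw":0},{"x":0.071,"y":0.178,"z":0,"rx":0,"ry":0,"rz":0,"claw":0},{"x":0.072,"y":0.182,"z":0,"rx":0,"ry":0,"rz":0,"claw":0}]'
python3 -m pendant '[{"x":-0.03,"y":-0.055,"z":0,"rx":0,"ry":0,"rz":-0.05,"claw":0},{"x":-0.08,"y":-0.14,"z":0,"rx":0,"ry":0,"rz":-0.1,"claw":0},{"x":-0.12,"y":-0.2,"z":0,"rx":0,"ry":0,"rz":-0.15,"claw":0},{"x":-0.2,"y":-0.25,"z":0,"rx":0,"ry":0,"rz":-0.2,"claw":0},{"x":-0.3,"y":-0.3,"z":0,"rx":0,"ry":0,"rz":-0.25,"claw":0},{"x":-0.4,"y":-0.35,"z":0,"rx":0,"ry":0,"rz":-0.3,"claw":0},{"x":-0.4,"y":-0.4,"z":0,"rx":0,"ry":0,"rz":-0.35,"claw":0},{"x":-0.4,"y":-0.5,"z":0,"rx":0,"ry":0,"rz":-0.36,"claw":0}]'
python3 - <<'E'
from h import *
for n in("scene","top"):
    p=capture(n)
    print(n,rect(p,"ring_bar",.034))
E
```

```text
time_s: 14.3
tcp_pos: [0.5403, -0.1012, 0.0101]
ee_rot: [[-0.471, -0.882, 0.0], [-0.882, 0.471, 0.0], [-0.0, -0.0, -1.0]]
wrist_force: [-0.3, -0.4, -0.1]
gripper_width: 0.004
gripper_force: 0.0
time_s: 15.3
tcp_pos: [0.5575, -0.0573, 0.0101]
ee_rot: [[-0.476, -0.879, -0.0], [-0.879, 0.476, -0.0], [0.0, 0.0, -1.0]]
wrist_force: [-1.4, -3.0, 1.5]
gripper_width: 0.002
gripper_force: 1.2
time_s: 16.3
tcp_pos: [0.4583, -0.1822, 0.0103]
ee_rot: [[-0.998, 0.057, 0.002], [0.057, 0.998, 0.0], [-0.002, 0.0, -1.0]]
wrist_force: [1.1, 0.6, 0.1]
gripper_width: 0.005
gripper_force: 0.0
scene (0.84, array([600.2,  45.2]), array([201.3,  52.2]), 62.0, [[530.0, -31.0], [576.0, -56.0], [671.0, 122.0], [624.0, 146.0]])
top (0.62, array([612. ,  40.6]), array([199.3,  33.1]), 62.1, [[551.0, -40.0], [580.0, -55.0], [673.0, 121.0], [644.0, 136.0]])
```

The bar is now well placed, with the same angle and its +y corner at dock y ≈ 98 mm. Next I'll swing the −y end in from the front.

```bash
python3 -m pendant '[{"x":0,"y":0.1,"z":0,"rx":0,"ry":0,"rz":0,"claw":0},{"x":0,"y":0.2,"z":0,"rx":0,"ry":0,"rz":0,"claw":0},{"x":0,"y":0.3,"z":0,"rx":0,"ry":0,"rz":0,"claw":0},{"x":0.05,"y":0.4,"z":0,"rx":0,"ry":0,"rz":0,"claw":0},{"x":0.1,"y":0.5,"z":0,"rx":0,"ry":0,"rz":0,"claw":0},{"x":0.15,"y":0.577,"z":0,"rx":0,"ry":0,"rz":0,"claw":0},{"x":0.21,"y":0.577,"z":0,"rx":0,"ry":0,"rz":0,"claw":0},{"x":0.267,"y":0.577,"z":0,"rx":0,"ry":0,"rz":0,"claw":0}]'
python3 -m pendant '[{"x":0.03,"y":0,"z":0,"rx":0,"ry":0,"rz":0,"claw":0},{"x":0.06,"y":0,"z":0,"rx":0,"ry":0,"rz":0,"claw":0},{"x":0.08,"y":-0.01,"z":0,"rx":0,"ry":0,"rz":0,"claw":0},{"x":0.1,"y":-0.025,"z":0,"rx":0,"ry":0,"rz":0,"claw":0},{"x":0.12,"y":-0.035,"z":0,"rx":0,"ry":0,"rz":0,"claw":0},{"x":0.145,"y":-0.045,"z":0,"rx":0,"ry":0,"rz":0,"claw":0},{"x":0.17,"y":-0.055,"z":0,"rx":0,"ry":0,"rz":0,"claw":0},{"x":0.2,"y":-0.065,"z":0,"rx":0,"ry":0,"rz":0,"claw":0}]'
python3 - <<'E'
from h import *
for n in("scene","top"):
    p=capture(n)
    print(n,rect(p,"ring_bar",.034))
cv2.imwrite("pics/s6.png",p["color"][100:300,100:366,::-1].repeat(3,0).repeat(3,1))
E
```

```text
time_s: 17.5
tcp_pos: [0.5252, -0.0381, 0.01]
ee_rot: [[-0.998, 0.056, 0.0], [0.056, 0.998, 0.0], [-0.0, 0.0, -1.0]]
wrist_force: [-0.0, 0.2, -0.1]
gripper_width: 0.007
gripper_force: 0.0
time_s: 18.5
tcp_pos: [0.5747, -0.0546, 0.01]
ee_rot: [[-0.998, 0.057, -0.0], [0.057, 0.998, -0.0], [0.0, -0.0, -1.0]]
wrist_force: [-0.4, 0.2, 0.4]
gripper_width: 0.007
gripper_force: 0.2
scene (0.72, array([600.2,  42.3]), array([204.2,  54.1]), 71.5, [[542.0, -46.0], [593.0, -63.0], [658.0, 130.0], [607.0, 148.0]])
top (0.55, array([654. , 124.2]), array([ 7.1, 14. ]), 0.5, [[650.0, 131.0], [651.0, 117.0], [658.0, 117.0], [658.0, 131.0]])
```

```bash
python3 -m pendant '[{"x":0.02,"y":0.005,"z":0,"rx":0,"ry":0,"rz":0,"claw":0},{"x":0.04,"y":0.01,"z":0,"rx":0,"ry":0,"rz":0,"claw":0},{"x":0.06,"y":0.01,"z":0,"rx":0,"ry":0,"rz":0,"claw":0},{"x":0.08,"y":0.01,"z":0,"rx":0,"ry":0,"rz":0,"claw":0},{"x":0.1,"y":0.01,"z":0,"rx":0,"ry":0,"rz":0,"claw":0},{"x":0.12,"y":0.01,"z":0,"rx":0,"ry":0,"rz":0,"claw":0},{"x":0.13,"y":0.01,"z":0,"rx":0,"ry":0,"rz":0,"claw":0},{"x":0.135,"y":0.01,"z":0,"rx":0,"ry":0,"rz":0,"claw":0}]'
python3 -m pendant '[{"x":-0.05,"y":0,"z":0,"rx":0,"ry":0,"rz":0,"claw":0},{"x":-0.1,"y":0,"z":0,"rx":0,"ry":0,"rz":0,"claw":0},{"x":-0.2,"y":0,"z":0,"rx":0,"ry":0,"rz":0,"claw":0},{"x":-0.3,"y":0,"z":0,"rx":0,"ry":0,"rz":0,"claw":0},{"x":-0.4,"y":-0.1,"z":0,"rx":0,"ry":0,"rz":0,"claw":0},{"x":-0.5,"y":-0.2,"z":0,"rx":0,"ry":0,"rz":0,"claw":0},{"x":-0.6,"y":-0.3,"z":0,"rx":0,"ry":0,"rz":0,"claw":0},{"x":-0.6,"y":-0.4,"z":0,"rx":0,"ry":0,"rz":0,"claw":0}]'
python3 - <<'E'
from h import *
for n in("scene","top"):
    p=capture(n)
    print(n,rect(p,"ring_bar",.034))
cv2.imwrite("pics/t7.png",p["color"][100:300,100:366,::-1].repeat(3,0).repeat(3,1))
E
```

```text
time_s: 19.7
tcp_pos: [0.608, -0.052, 0.01]
ee_rot: [[-0.998, 0.057, -0.0], [0.057, 0.998, -0.0], [0.0, -0.0, -1.0]]
wrist_force: [-1.3, -1.1, 0.5]
gripper_width: 0.006
gripper_force: 0.5
time_s: 20.7
tcp_pos: [0.4548, -0.1523, 0.0103]
ee_rot: [[-0.998, 0.057, -0.002], [0.057, 0.998, 0.0], [0.002, 0.0, -1.0]]
wrist_force: [0.5, 0.1, -0.5]
gripper_width: 0.003
gripper_force: 0.0
scene (0.68, array([615. ,  45.3]), array([192.9,  67.8]), 89.2, [[580.0, -51.0], [648.0, -52.0], [650.0, 141.0], [582.0, 142.0]])
top (0.74, array([635.8,  42.4]), array([ 35.3, 200.2]), 0.5, [[617.0, 142.0], [619.0, -58.0], [654.0, -58.0], [653.0, 143.0]])
```

View pics/t7.png

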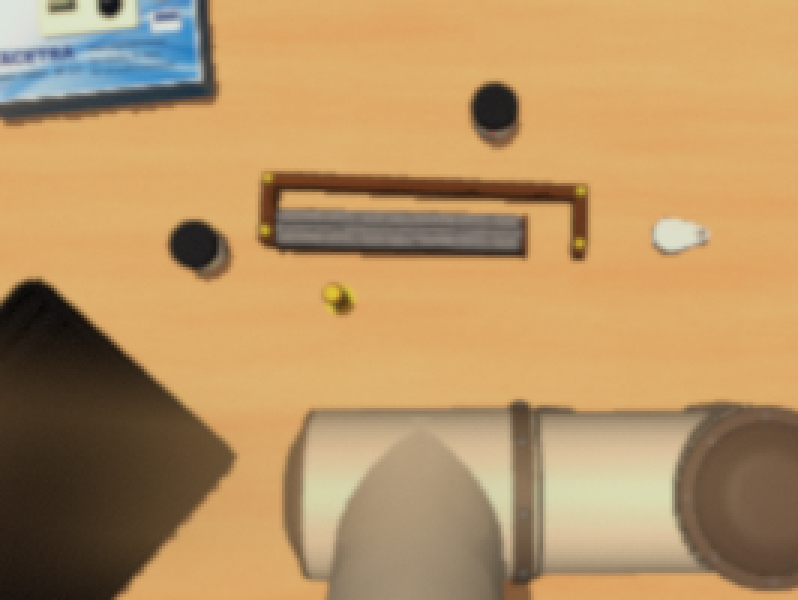

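The top view shows the bar inside the dock, parallel to it and at its left rail, spanning (275–527, 210–255). There is still a gap of about 18 mm to the back rail (268–580, ~190). I'll seat it with both open fingertips placed clear of the post.

```bash
python3 -m pendant '[{"x":0,"y":0.15,"z":0,"rx":0,"ry":0,"rz":0.005,"claw":1},{"x":0,"y":0.3,"z":0,"rx":0,"ry":0,"rz":0.005,"claw":1},{"x":0.05,"y":0.45,"z":0,"rx":0,"ry":0,"rz":0.005,"claw":1},{"x":0.1,"y":0.6,"z":0,"rx":0,"ry":0,"rz":0.005,"claw":1},{"x":0.2,"y":0.656,"z":0,"rx":0,"ry":0,"rz":0.005,"claw":1},{"x":0.3,"y":0.656,"z":0,"rx":0,"ry":0,"rz":0.005,"claw":1},{"x":0.4,"y":0.656,"z":0,"rx":0,"ry":0,"rz":0.005,"claw":1},{"x":0.48,"y":0.656,"z":0,"rx":0,"ry":0,"rz":0.005,"claw":1}]'
python3 -m pendant '[{"x":0.05,"y":0,"z":0,"rx":0,"ry":0,"rz":0,"claw":1},{"x":0.1,"y":0,"z":0,"rx":0,"ry":0,"rz":0,"claw":1},{"x":0.12,"y":0,"z":0,"rx":0,"ry":0,"rz":0,"claw":1},{"x":0.14,"y":0,"z":0,"rx":0,"ry":0,"rz":0,"claw":1},{"x":0.16,"y":0,"z":0,"rx":0,"ry":0,"rz":0,"claw":1},{"x":0.18,"y":0,"z":0,"rx":0,"ry":0,"rz":0,"claw":1},{"x":0.195,"y":0,"z":0,"rx":0,"ry":0,"rz":0,"claw":1},{"x":0.205,"y":0,"z":0,"rx":0,"ry":0,"rz":0,"claw":1}]'
python3 -m pendant '[{"x":0.002,"y":0,"z":0,"rx":0,"ry":0,"rz":0,"claw":1},{"x":0.004,"y":0,"z":0,"rx":0,"ry":0,"rz":0,"claw":1},{"x":0.005,"y":0,"z":0,"rx":0,"ry":0,"rz":0,"claw":1},{"x":0.006,"y":0,"z":0,"rx":0,"ry":0,"rz":0,"claw":1},{"x":0.007,"y":0,"z":0,"rx":0,"ry":0,"rz":0,"claw":1},{"x":0.008,"y":0,"z":0,"rx":0,"ry":0,"rz":0,"claw":1},{"x":0.008,"y":0,"z":0,"rx":0,"ry":0,"rz":0,"claw":1},{"x":0.008,"y":0,"z":0,"rx":0,"ry":0,"rz":0,"claw":1}]'
```

```text
time_s: 21.9
tcp_pos: [0.5787, 0.0134, 0.01]
ee_rot: [[-0.999, 0.039, 0.0], [0.039, 0.999, 0.0], [-0.0, 0.0, -1.0]]
wrist_force: [0.7, 0.5, -0.5]
gripper_width: 0.832
gripper_force: 0.0
time_s: 22.9
tcp_pos: [0.6265, 0.0118, 0.0098]
ee_rot: [[-0.999, 0.04, -0.007], [0.04, 0.999, -0.001], [0.007, -0.001, -1.0]]
wrist_force: [-10.4, 2.3, 7.6]
gripper_width: 1.004
gripper_force: 5.3
time_s: 23.9
tcp_pos: [0.6265, 0.0118, 0.0099]
ee_rot: [[-0.999, 0.04, -0.01], [0.04, 0.999, -0.001], [0.01, -0.002, -1.0]]
wrist_force: [-11.3, 1.3, 7.6]
gripper_width: 0.997
gripper_force: 5.7
```

```bash
python3 -m pendant '[{"x":-0.05,"y":0,"z":0,"rx":0,"ry":0,"rz":0,"claw":1},{"x":-0.1,"y":0,"z":0,"rx":0,"ry":0,"rz":0,"claw":1},{"x":-0.2,"y":0,"z":0,"rx":0,"ry":0,"rz":0,"claw":1},{"x":-0.3,"y":-0.1,"z":0.1,"rx":0,"ry":0,"rz":0,"claw":1},{"x":-0.5,"y":-0.3,"z":0.2,"rx":0,"ry":0,"rz":0,"claw":1},{"x":-0.6,"y":-0.5,"z":0.2,"rx":0,"ry":0,"rz":0,"claw":1},{"x":-0.7,"y":-0.7,"z":0.2,"rx":0,"ry":0,"rz":0,"claw":1},{"x":-0.7,"y":-0.8,"z":0.2,"rx":0,"ry":0,"rz":0,"claw":1}]'
python3 - <<'E'
from h import *
for n in("scene","top"):
    p=capture(n)
    print(n,rect(p,"ring_bar",.034))
    if n=="scene": cv2.imwrite("pics/s8.png",cv2.resize(p["color"][160:235,150:320,::-1],None,fx=4.5,fy=4.5,interpolation=2))
    else: cv2.imwrite("pics/t8.png",cv2.resize(p["color"][120:220,150:350,::-1],None,fx=4,fy=4,interpolation=2))
    for l,z in(("jar_a",.043),("loupe",.014)):print([np.round(ray(p,s["centre"],z)[:2],3) for s in search_frame(p,l)[:2]])
E
```

```text
time_s: 24.9
tcp_pos: [0.454, -0.1898, 0.0605]
ee_rot: [[-0.999, 0.044, 0.001], [0.044, 0.999, 0.0], [-0.001, 0.0, -1.0]]
wrist_force: [0.2, 0.0, 0.3]
gripper_width: 0.998
gripper_force: 0.0
scene (0.86, array([632.9,  69.5]), array([143.2,  68.9]), 87.8, [[596.0, -1.0], [665.0, -3.0], [670.0, 140.0], [601.0, 142.0]])
[array([ 0.708, -0.047]), array([0.583, 0.164])]
[array([ 0.613, -0.182])]
top (0.8, array([652. ,  41.7]), array([199.4,  34.7]), 88.2, [[632.0, -57.0], [666.0, -58.0], [672.0, 141.0], [638.0, 142.0]])
[array([ 0.73 , -0.032]), array([0.624, 0.196])]
[array([0.625, 0.205]), array([ 0.638, -0.181])]
```

View pics/t8.png

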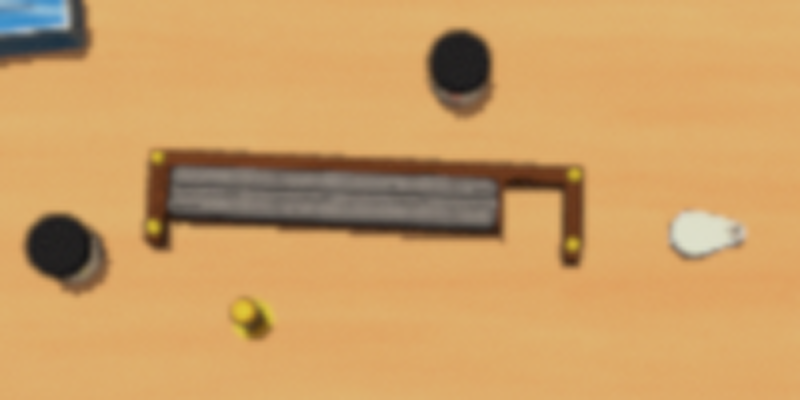

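View pics/s8.png

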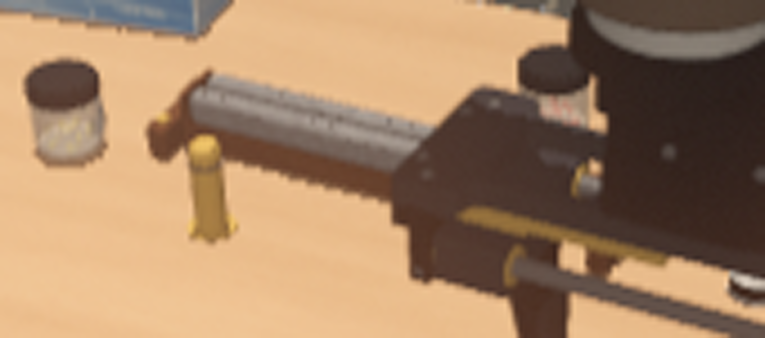

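In the top view the bar lies in the dock at the left rail, its back edge along the back rail. The −y end is flush, but the +y end may be up to 2 mm off. The jars and loupe are unmoved and the bar sits flat. I'll give it one more closed-finger push on the +y half, beside the post, to be sure.

```bash
python3 -m pendant '[{"x":0,"y":0.1,"z":0,"rx":0,"ry":0,"rz":0,"claw":0},{"x":0,"y":0.25,"z":0,"rx":0,"ry":0,"rz":0,"claw":0},{"x":0,"y":0.4,"z":0,"rx":0,"ry":0,"rz":0,"claw":0},{"x":0,"y":0.55,"z":-0.05,"rx":0,"ry":0,"rz":0,"claw":0},{"x":0,"y":0.7,"z":-0.1,"rx":0,"ry":0,"rz":0,"claw":0},{"x":0.05,"y":0.85,"z":-0.15,"rx":0,"ry":0,"rz":0,"claw":0},{"x":0.1,"y":0.96,"z":-0.2,"rx":0,"ry":0,"rz":0,"claw":0},{"x":0.2,"y":0.96,"z":-0.2,"rx":0,"ry":0,"rz":0,"claw":0}]'
python3 -m pendant '[{"x":0.1,"y":0,"z":0,"rx":0,"ry":0,"rz":0,"claw":0},{"x":0.2,"y":0,"z":0,"rx":0,"ry":0,"rz":0,"claw":0},{"x":0.3,"y":0,"z":0,"rx":0,"ry":0,"rz":0,"claw":0},{"x":0.38,"y":0,"z":0,"rx":0,"ry":0,"rz":0,"claw":0},{"x":0.44,"y":0,"z":0,"rx":0,"ry":0,"rz":0,"claw":0},{"x":0.47,"y":0,"z":0,"rx":0,"ry":0,"rz":0,"claw":0},{"x":0.485,"y":0,"z":0,"rx":0,"ry":0,"rz":0,"claw":0},{"x":0.492,"y":0,"z":0,"rx":0,"ry":0,"rz":0,"claw":0}]'
python3 -m pendant '[{"x":0.004,"y":0,"z":0,"rx":0,"ry":0,"rz":0,"claw":0},{"x":0.008,"y":0,"z":0,"rx":0,"ry":0,"rz":0,"claw":0},{"x":0.01,"y":0,"z":0,"rx":0,"ry":0,"rz":0,"claw":0},{"x":0.012,"y":0,"z":0,"rx":0,"ry":0,"rz":0,"claw":0},{"x":0.014,"y":0,"z":0,"rx":0,"ry":0,"rz":0,"claw":0},{"x":0.016,"y":0,"z":0,"rx":0,"ry":0,"rz":0,"claw":0},{"x":0.016,"y":0,"z":0,"rx":0,"ry":0,"rz":0,"claw":0},{"x":0.016,"y":0,"z":0,"rx":0,"ry":0,"rz":0,"claw":0}]'
```

```text
time_s: 26.3
tcp_pos: [0.5056, 0.0546, 0.0091]
ee_rot: [[-0.999, 0.036, -0.002], [0.036, 0.999, -0.001], [0.002, -0.001, -1.0]]
wrist_force: [-0.2, -0.0, 1.0]
gripper_width: 0.173
gripper_force: 0.0
time_s: 27.3
tcp_pos: [0.6281, 0.0523, 0.0098]
ee_rot: [[-0.999, 0.041, -0.002], [0.041, 0.999, -0.0], [0.002, -0.0, -1.0]]
wrist_force: [-3.0, 1.3, 2.1]
gripper_width: 0.006
gripper_force: 1.7
time_s: 28.3
tcp_pos: [0.6281, 0.0521, 0.0096]
ee_rot: [[-0.999, 0.042, -0.01], [0.042, 0.999, -0.001], [0.01, -0.002, -1.0]]
wrist_force: [-10.0, 4.3, 6.5]
gripper_width: 0.009
gripper_force: 5.7
```

The bar resists 10 N at x = 0.628 without moving. That matches the earlier stop along the dock's 2.4° line, so it is firmly against the back rail. Backing away and handing in.

```bash
python3 -m pendant '[{"x":-0.05,"y":0,"z":0,"rx":0,"ry":0,"rz":0,"claw":0},{"x":-0.15,"y":0,"z":0,"rx":0,"ry":0,"rz":0,"claw":0},{"x":-0.3,"y":0,"z":0,"rx":0,"ry":0,"rz":0,"claw":0},{"x":-0.45,"y":-0.1,"z":0.1,"rx":0,"ry":0,"rz":0,"claw":0},{"x":-0.6,"y":-0.3,"z":0.3,"rx":0,"ry":0,"rz":0,"claw":0},{"x":-0.7,"y":-0.5,"z":0.4,"rx":0,"ry":0,"rz":0,"claw":0},{"x":-0.7,"y":-0.7,"z":0.5,"rx":0,"ry":0,"rz":0,"claw":0},{"x":-0.7,"y":-0.8,"z":0.5,"rx":0,"ry":0,"rz":0,"claw":0}]'
python3 - <<'E'
from h import *
p=capture("top");print(rect(p,"ring_bar",.034),rect(p,"dock",.02))
print(finish_job())
E
```

```text
time_s: 29.3
tcp_pos: [0.4591, -0.1501, 0.138]
ee_rot: [[-0.999, 0.042, 0.007], [0.042, 0.999, -0.001], [-0.008, -0.0, -1.0]]
wrist_force: [-0.5, 0.8, -0.3]
gripper_width: 0.008
gripper_force: 0.0
(0.59, array([652.4,  42.6]), array([196.7,  33.5]), 88.0, [[632.0, -55.0], [666.0, -56.0], [673.0, 140.0], [639.0, 142.0]]) (0.71, array([653.6,  -4.2]), array([203.4,  55.6]), 87.2, [[621.0, -104.0], [676.0, -107.0], [686.0, 96.0], [631.0, 99.0]])
the job is handed in; nothing more can be done
None
```

The ring bar is home in its dock, flat on the desk with its long side against the back rail; the jars and loupe did not move, the hand is clear of the bar, and I handed the job in at about 29 s.

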